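# Load a heat sink blank through the chip flap of a drilling cell

## Robot

A 6-joint arm with a two-finger parallel gripper is mounted at the origin on the work surface. World frame = base frame: x ahead of the robot, y to its left, z up, the work surface at z = 0. Lengths are in m, angles in rad, forces in N, time in s.
With the tool pointing down it reaches from about 0.25 to 0.775 m from the base axis. Payload 4 kg.
Tool frame: the origin (TCP) lies midway between the tips of the shut fingers; the grasp point (between the pads) lies 19 mm behind it (ctrl.grasp_offset is the z of the grasp point in the tool frame, in m); z points along the fingers, y is the line along which they close (so a half turn about z gives the same grasp; the last joint's range is limited). The gripper opens to 85 mm and grips with 20 to 120 N. Pads are 22 mm wide; open, the fingers measure 114 mm over their backs; the gripper's body (76 mm by 85 mm) begins 54 mm behind the grasp point. The pads swing forward as they close: fully open they stand 13 mm farther back than shut.
Start: joints at [-1.226, 0.087, 1.371, -0, 1.684, -0.103], TCP at [0.238, -0.496, 0.231] pointing down, gripper open.
Joint ranges: [-3.1, 3.1], [-0.76, 2.03], [0.27, 2.55], [-1.08, 4.22], [0.17, 2.65], [-2.57, 2.57]. Speed limits (rad/s): [2.79, 2.79, 3.14, 3.14, 3.14, 3.14].

## Interface

Orientations are given as a unit quaternion [x, y, z, w].
In Python, from plant import sensors, read_camera, camera_info, ctrl gives the robot as it stands. The module is installed in compiled form; this text tells all that it offers.
- The arm moves only by the tool arm_command, never from a script. Its argument "commands" is a list of rows, each an object of numbers: "jaw": the closure in counts, from 0 (fully open) to 255 (shut); "dx", "dy", "dz": the shift along the tool's x, y, z in mm; "wx", "wy", "wz": the turn, a rotation vector about the tool's x, y, z in degrees. A call has 1 to 12 rows; each row is the pose to reach, as a shift and turn from the pose commanded when the call began, along the tool's axes at that moment; what a row does not reach only later rows make up. A row lasts 1/10 s, in which the tool goes at most 50 mm and 8.59 degrees, less where a joint would pass 70% of its speed; a pose out of reach is approached as far as the arm can. A call with a gripper value outside its range is refused whole. The fingers move at their own pace and stop on an object; "force" is the grip in N (left out, the last holds). Time passes only in rows, so rows that repeat a pose let the fingers close. It gives the time, the measured TCP pose, the force, the opening and the grip force at its end, in the units of the state.
- sensors.read_state(): the state, without advancing time (a new reading comes with each control period).
- read_camera(name): name is "scene" or "top"; returns the picture (384x512x3 uint8, blue, green, red); there is no depth.
- camera_info(name): a dict with "camera_matrix" (3x3 intrinsics, pixels), "xyz" and "attitude" of the camera in the world. Camera axes: x right, y up, looking along -z (the intrinsics and any distortion apply to the point x, -y, -z); pixel columns grow to the right and rows downward; lengths in m; the calibration is good to about 2 mm. A picture is of the moment at which its call begins. camera_info takes no time and is no camera call.
- ctrl.hand_in(): hands the job in; it is judged then, once.
The state is a dict: "time": time; "q": joint angles; "joint_velocities": joint speeds; "joint_torque": joint torques, N m; "position": TCP position; "ee_rot": TCP orientation; "wrist_force": force on the tool from outside, world axes, zero at the start; "torque": the same for the moment, N m; "finger_gap": finger opening in m; "gripper_force": force on a finger pad.
Only numpy, scipy, OpenCV 4.12 (cv2) and the standard library are available. Lean on these libraries where they do the work, as an engineer would, in place of code of your own. Each camera call takes 0.05 s, during which the arm holds its last target. There are 200 camera calls.

## Task

Load the five-finned heat sink into the drilling cell: lower it (do not drop it) fins down onto the open part of the ribbed infeed bed, so that its fins sit between the ribs, and let go. Then, with the wooden push stick, push it through the spring flap until it is fully home against the stop inside, draw the stick back out so that the flap swings shut behind, and put the stick back flat on the bench with its handle up. Leave the other heat sink, the multimeter, the wrench and the screwdriver where they are.

Things in the scene. Friction and masses are not known exactly. Their poses are not given: they have to be found in the camera images.
- cell: Fixed drilling cell with its infeed bed and clear guard tunnel. Origin on the bench under the middle of the port mouth; x is the infeed direction (level, into the cell), y left of it, z up. The bed lies along x on the centre line: open from x -187 mm to the mouth (x 0), then inside the tunnel (130 mm high, to x 205 mm), beyond which the 400 mm high, 340 mm wide cell stands.
- bed_load (a point): Middle of the open bed, on its floor (40 mm above the bench), 95 mm before the mouth; axes as the cell's. Bed plate 62 mm wide, nothing beside it. Four ribs along x, 14 mm high above the bed floor, 4 mm thick, round-topped, at y -20.25, -6.75, 6.75, 20.25 mm, from x -182 mm (cell frame) right through to the stop.
- port_mouth (a point): On the bed floor, centre line, in the plane of the mouth; axes as the cell's. The mouth: two posts (x 0 to 20 mm, 92 mm apart) and a lintel from 68 to 88 mm above the bed floor; under the flap's hinge 57 mm of clear height above the bed floor.
- stop_face (a point): Face of the steel stop plate (62 mm wide, 50 mm high above the bed floor) at the inner end of the bed: centre line, 20 mm above the bed floor, 178 mm past the mouth. With the heat sink home against it, its centre is 118 mm and its rear face 58 mm past the mouth.
- flap (a joint): Steel flap 84 mm wide, 45 mm long, hung 6 mm inside the mouth from a hinge 62 mm above the bed floor; shut, its lower edge is 3 mm over the ribs. Value in rad: 0 shut (hanging), growing inward and up to 1.45; never outward. A spring shuts it: 1 N at the edge to start, 3 N wide open. It rides on what passes under it and drops behind the heat sink once that is some 50 mm past the mouth.
- sink5: The heat sink to load: bare aluminium, 120 mm long (its x), 58 wide (y), 40 high, 0.37 kg; 9 mm base plate on top, five fins below along its length, 31 mm high, 4 mm thick, at y -27, -13.5, 0, 13.5, 27 mm (gaps 9.5 mm: 2.75 mm play each side of a rib). Origin at the centre of its underside (fin tips), z up. It stands fins down on the bench; either end may go first.
- sink5_mid (a point): Centre of the five-finned heat sink, half-way up (20 mm above the fin tips; seated on the bed it is 60 mm above the bench); axes as the heat sink's. It can be gripped across its 58 mm width.
- sink3_mid (a point): Centre of the other heat sink, half-way up (16 mm): aluminium, shorter and lower (90 mm long, 58 mm wide, 32 mm high) with three thick fins. It does not fit the ribs; to be left alone.
- push_stick: Wooden push stick, 0.16 kg: a straight bar 200 mm long (its x), 30 mm wide, 28 mm high, with an upright handle block on top near its rear end. Origin at the centre of its underside, z up; x points to the front (pushing) end, whose flat face is at x +100 mm. It may slide along on the ribs, where its top is 42 mm above the bed floor and passes under the hinge.
- stick_grip (a point): Centre of the push stick's handle block (45 mm long, 24 mm wide, standing from 28 to 74 mm above the stick's underside): 51 mm above the underside and 170 mm behind the front face; axes as the stick's. 51 mm above the bench when the stick lies flat.
- multimeter: Orange multimeter, 150 x 78 x 39 mm, lying on the bench between the robot and the heat sinks; to be left alone. Origin at the centre of its underside.
- wrench: Steel wrench, 190 mm, lying on the bench beyond the work; to be left alone.
- screwdriver: Screwdriver, 200 mm, lying on the bench beyond the heat sinks; to be left alone.
Not all that is in view belongs to the job. Leave any green look-alike of the sink5 alone.

How it is judged:
On the way, in this order (a step that is already met when the one before it is completed fails the run):
1. the five-finned heat sink is seated on the open part of the bed, fins between the ribs, released, the flap shut (x of sink5_mid in the frame of cell between -0.135 and -0.055 m and y of sink5_mid in the frame of cell between -0.006 and 0.006 m and z of sink5_mid in the frame of cell between 0.055 and 0.065 m and angle between the x axis of sink5 and the x axis of cell, either way round below 0.08 rad and angle between sink5's own z axis and vertical below 0.08 rad and value of joint flap below 0.08 rad and contact force between the fingers and sink5 below 0.1 N), for 0.2 s.
2. the push stick pushes the heat sink under the open flap (value of joint flap above 0.5 rad and contact force between push_stick and sink5 above 0.1 N and x of sink5_mid in the frame of cell between -0.02 and 0.1 m), for 0.05 s.
3. the heat sink is home against the stop (x of sink5_mid in the frame of cell above 0.112 m), for 0.1 s.
At the end, for the whole second after the job is handed in: The five-finned heat sink sits inside, fins between the ribs, within 6 mm of the stop; the flap hangs shut (under 0.08 rad); the push stick lies flat on the bench, handle up (within 0.1 rad), at rest and released (x of sink5_mid in the frame of cell above 0.112 m and y of sink5_mid in the frame of cell between -0.006 and 0.006 m and z of sink5_mid in the frame of cell between 0.055 and 0.065 m and value of joint flap below 0.08 rad and angle between push_stick's own z axis and vertical below 0.1 rad and height (world z) of stick_grip between 0.045 and 0.057 m and linear speed of each of push_stick, sink5 below 0.02 m/s); the robot touches nothing.
It fails at once if the heat sink is dropped (falls faster than 0.8 m/s out of the fingers) (linear speed of sink5 above 0.8 m/s and contact force between the fingers and sink5 below 0.1 N).
It fails at once if the other heat sink is moved more than 25 mm (distance of sink3_mid from where it was at the start of the episode above 0.025 m).
It fails at once if the multimeter is moved more than 25 mm (distance of multimeter from where it was at the start of the episode above 0.025 m).
It fails at once if the wrench is moved more than 25 mm (distance of wrench from where it was at the start of the episode above 0.025 m).
It fails at once if the screwdriver is moved more than 25 mm (distance of screwdriver from where it was at the start of the episode above 0.025 m).
It also fails if it takes over 69 s, if anything falls off the work surface, if the arm or the gripper's body presses on something with over 40 N, if the wrist force passes 120 N, or if a joint passes its speed limit or range.

## Working session

There is one attempt and no reset: what is moved stays moved. The work goes in short steps, Python scripts to look and compute and a tool call to move; the robot and the scene stay as the last step left them, time stands still between calls to the robot, and variables do not carry over. Pictures are saved under pics/ and viewed, at most 10 in all, crops included, and the job is handed in when it is done.

Besides the shell and the picture viewer there is one more tool, called after "Request:" as name([rows], argument=value, ...), one row to a line, values as JSON. arm_command: Moves the arm, as the interface text tells. Its arguments: {"type":"object","properties":{"commands":{"type":"array","items":{"type":"object","properties":{"jaw":{"type":"number"},"dx":{"type":"number"},"dy":{"type":"number"},"dz":{"type":"number"},"wx":{"type":"number"},"wy":{"type":"number"},"wz":{"type":"number"}}}},"force":{"type":"number"}},"required":["commands"]}

```bash
mkdir -p pics; python3 - <<'E'
from plant import sensors, read_camera, camera_info, ctrl
import cv2,numpy as np
for n in("scene","top"):
    im=read_camera(n);cv2.imwrite(f"pics/{n}0.png",im);cv2.imwrite(f"pics/{n}0b.png",cv2.resize(im,(800,600),interpolation=cv2.INTER_CUBIC))
    print(camera_info(n))
s=sensors.read_state();print(s['time'],s['position'],s['ee_rot'],s['finger_gap'],ctrl.grasp_offset)
E
```

```text
{'camera_matrix': array([[486.11307448,   0.        , 256.88790973],
       [  0.        , 486.11307448, 195.43741362],
       [  0.        ,   0.        ,   1.        ]]), 'xyz': array([ 1.24964511, -0.91348967,  1.33012963]), 'attitude': array([0.33616632, 0.13383393, 0.31909022, 0.87593499])}
{'camera_matrix': array([[496.7335912 ,   0.        , 249.13041267],
       [  0.        , 496.7335912 , 191.54371809],
       [  0.        ,   0.        ,   1.        ]]), 'xyz': array([ 0.25840809, -0.09121353,  1.56962236]), 'attitude': array([-0.06032841,  0.04514958,  0.70564089, -0.70455158])}
0.1 [ 0.23799735 -0.49532971  0.23025661] [ 9.75031056e-01  2.22066254e-01 -1.31843559e-04 -1.00030623e-03] 0.08547512987156465 -0.0187
```

View pics/scene0b.png

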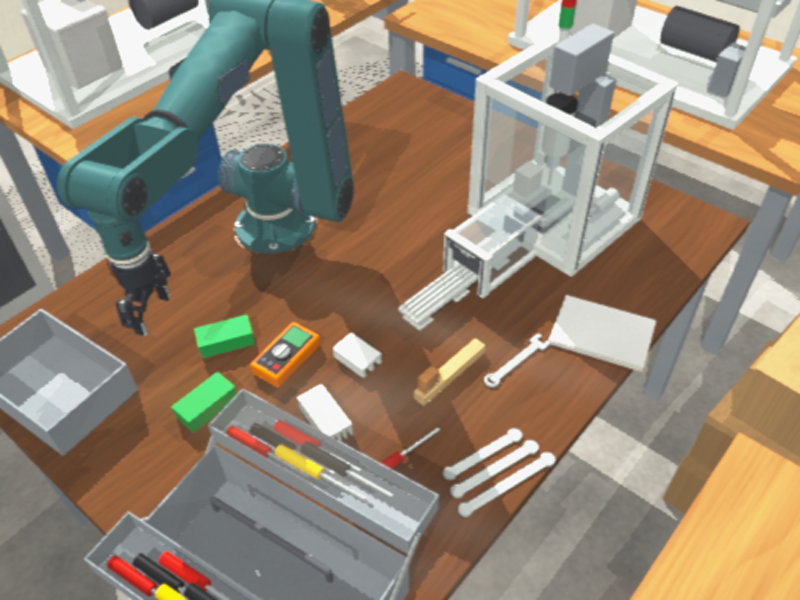

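View pics/top0b.png

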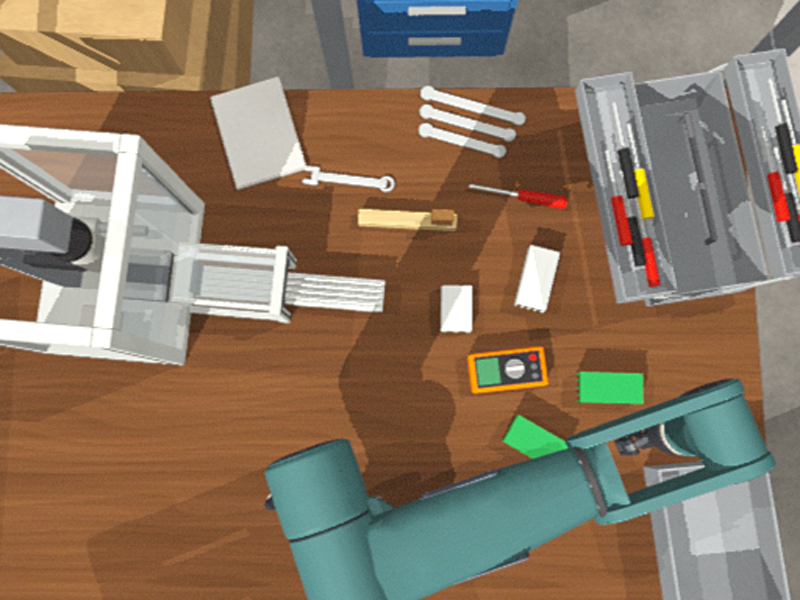

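The scene picture shows two white finned blocks: a longer one at (325,412) and a shorter one at (357,353). Candidates for sink5, in 800x600 pixels:
- **White, long, finned:** scene (325,412), top (538,278)
- **White, short:** scene (357,353), top (456,308)
- **Green look-alikes:** scene (224,335) and (203,400), top (610,387) and (535,437)

I choose the long white one. In the top view the stick is at (407,219) with its handle at (442,217), and the bed runs from (385,295) to the mouth at (288,285).

```bash
cat > h.py <<'E'
import cv2,numpy as np
from scipy.spatial.transform import Rotation as R
from plant import sensors, read_camera, camera_info, ctrl
def ray(n,uv,z):
    c=camera_info(n);K=c['camera_matrix'];uv=np.atleast_2d(np.array(uv,float))
    d=np.c_[(uv[:,0]-K[0,2])/K[0,0],-(uv[:,1]-K[1,2])/K[1,1],-np.ones(len(uv))]
    d=R.from_quat(c['attitude']).apply(d);t=(z-c['xyz'][2])/d[:,2]
    return (c['xyz']+d*t[:,None])
def proj(n,P):
    c=camera_info(n);K=c['camera_matrix'];p=R.from_quat(c['attitude']).inv().apply(np.atleast_2d(P)-c['xyz'])
    return np.c_[K[0,2]+K[0,0]*p[:,0]/-p[:,2],K[1,2]-K[1,1]*p[:,1]/-p[:,2]]
E
python3 - <<'E'
from h import *
t=cv2.imread("pics/top0.png");s=cv2.imread("pics/scene0.png")
f=lambda a,x,y,w,h,k:cv2.resize(a[y:y+h,x:x+w],None,fx=k,fy=k,interpolation=cv2.INTER_CUBIC)
A=f(t,170,148,100,75,4);B=f(t,275,148,100,75,4);C=f(s,180,205,100,75,4);D=f(s,250,140,100,75,4)
cv2.imwrite("pics/c1.png",np.vstack([np.hstack([A,B]),np.hstack([C,D])]))
hsv=cv2.cvtColor(t,cv2.COLOR_BGR2HSV)
m=((hsv[...,1]<60)&(hsv[...,2]>150)).astype(np.uint8)
for v in(150,190,215,235):
  m=((hsv[...,1]<60)&(hsv[...,2]>v)).astype(np.uint8)
  for c in cv2.findContours(m,0,2)[0]:
    r=cv2.minAreaRect(c)
    if cv2.contourArea(c)>200 and 150<r[0][1]<230 and 180<r[0][0]<370:
        q=cv2.boxPoints(r);print(v,np.round(r[0],1),np.round(r[1],1),round(r[2],1));print(ray("top",q,.04)[:,:2].round(4).tolist())
m=((hsv[...,0]>12)&(hsv[...,0]<28)&(hsv[...,1]>60)&(hsv[...,2]>120)).astype(np.uint8)
for c in cv2.findContours(m,0,2)[0]:
    r=cv2.minAreaRect(c)
    if cv2.contourArea(c)>200 and r[0][1]>100: 
        q=cv2.boxPoints(r);print('wood',r);print(ray("top",q,.028)[:,:2].round(4).tolist())
E
```

```text
150 [291.5 197. ] [30. 19.] 90.0
[[0.5183, -0.1608], [0.5181, -0.22], [0.4242, -0.2185], [0.4243, -0.1599]]
150 [214.  186.7] [62.8 21.2] 5.0
[[0.48, 0.1519], [0.5469, 0.1474], [0.5286, -0.0491], [0.462, -0.0433]]
150 [343.4 178. ] [20.6 40. ] 14.0
[[0.4773, -0.3045], [0.6002, -0.3378], [0.5839, -0.3997], [0.4615, -0.3658]]
190 [291.5 197.5] [29. 19.] 90.0
[[0.5152, -0.1608], [0.515, -0.2199], [0.4242, -0.2185], [0.4243, -0.1599]]
190 [214.  186.8] [61.6 20.1] 4.6
[[0.4803, 0.1498], [0.544, 0.146], [0.5276, -0.0471], [0.4643, -0.0421]]
190 [343.5 178. ] [19.9 39.5] 14.0
[[0.4777, -0.3062], [0.5991, -0.339], [0.5834, -0.3988], [0.4624, -0.3653]]
215 [215.5 194.2] [55.   6.5] 2.2
[[0.4739, 0.1328], [0.4945, 0.1324], [0.4872, -0.0394], [0.4666, -0.0387]]
215 [292.  197.5] [29. 18.] 90.0
[[0.5152, -0.1639], [0.515, -0.2199], [0.4242, -0.2185], [0.4243, -0.163]]
215 [343.6 178.1] [19.2 39.3] 14.0
[[0.4773, -0.3076], [0.5979, -0.3403], [0.5828, -0.3978], [0.4626, -0.3646]]
235 [292. 197.] [28. 18.] 90.0
[[0.5152, -0.1639], [0.515, -0.2199], [0.4273, -0.2186], [0.4274, -0.163]]
235 [343.5 1
[... 298 characters left out ...]
], [0.4637, -0.0106], [-0.0843, -0.0131]]
wood ((374.32354736328125, 207.2941436767578), (147.21913146972656, 218.76712036132812), 75.96376037597656)
[[0.5837, -0.0619], [0.7532, -0.7388], [0.301, -0.8181], [0.1417, -0.17]]
wood ((350.0, 136.5), (21.0, 66.0), 90.0)
[[0.7013, -0.2748], [0.7, -0.4843], [0.6315, -0.4816], [0.6326, -0.2734]]
wood ((243.24380493164062, 143.03878784179688), (96.91754150390625, 43.947322845458984), 9.039483070373535)
[[0.6016, 0.1239], [0.7445, 0.1041], [0.692, -0.2031], [0.5512, -0.1795]]
wood ((30.853845596313477, 106.66924285888672), (44.03232955932617, 20.961870193481445), 7.125016689300537)
[[0.7466, 0.7267], [0.817, 0.7232], [0.7973, 0.578], [0.7273, 0.5823]]
```

View pics/c1.png

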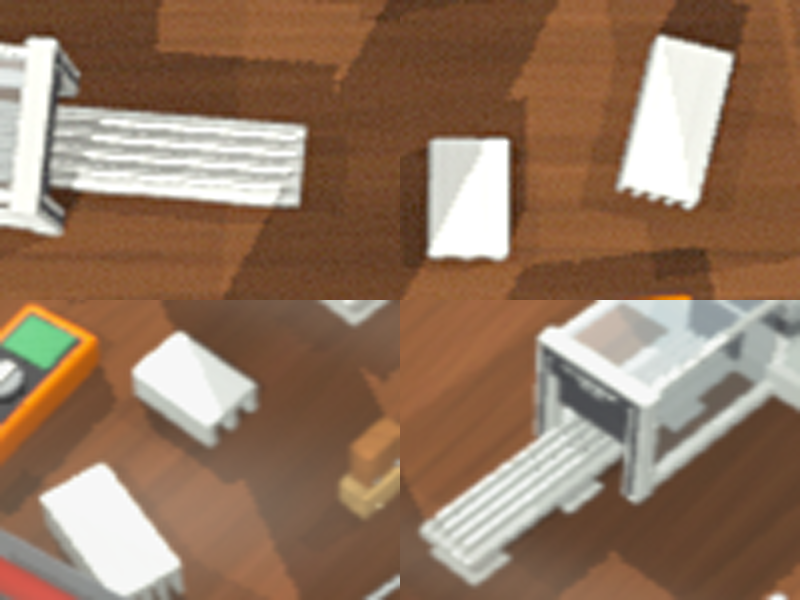

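The crop confirms the choice: the block at native top view (343,178) is longer and shows the row of narrow fins. The short one at (292,197) has three thick fins. The bed's near end is at 4x crop (302,165), and the mouth is at about (50,150).

```bash
python3 - <<'E'
from h import *
t=cv2.imread("pics/top0.png");g=cv2.cvtColor(t,cv2.COLOR_BGR2GRAY).astype(float)
hsv=cv2.cvtColor(t,cv2.COLOR_BGR2HSV)
# upper/lower bed edges per column, subpixel at level 130
U=[];L=[]
for c in range(190,242):
    col=g[170:210,c]; lv=120
    i=np.where(col>lv)[0]
    a,b=i[0],i[-1]
    U.append((c,170+a-(col[a]-lv)/(col[a]-col[a-1]))); L.append((c,170+b+(col[b]-lv)/(col[b]-col[b+1])))
def fit(P):
    x,y=np.array(P).T
    for _ in range(3):
        k=np.polyfit(x,y,1);r=abs(np.polyval(k,x)-y);o=r<max(.4,2*np.median(r));x,y=x[o],y[o]
    return k,len(x)
for P in(U,L):
    k,n=fit(P);q=ray("top",[(192,np.polyval(k,192)),(240,np.polyval(k,240))],.04);d=q[0]-q[1]
    print(k,n,q[:,:2].round(4).tolist(),'dir deg from +y',np.degrees(np.arctan2(d[0],d[1])))
# near end edge
kU=fit(U)[0]
E=[]
for r in range(182,196):
    row=g[r,225:260];i=np.where(row>120)[0][-1];E.append((r,225+i+(row[i]-120)/(row[i]-row[i+1])))
print(np.round(E,1).tolist())
# rib profile along lines parallel to upper edge
for cs in((195,210),(212,226),(228,242)):
    c=np.arange(*cs,.5);o=np.arange(-3,24,.5)
    pr=[cv2.remap(g.astype(np.float32),c.astype(np.float32)[None],(np.polyval(kU,c)+x).astype(np.float32)[None],1).mean() for x in o]
    print(cs,np.round(pr).astype(int).tolist())
for v in(120,150,180):
  m=((hsv[...,0]>12)&(hsv[...,0]<30)&(hsv[...,1]>50)&(hsv[...,2]>v)).astype(np.uint8);m[:125]=0;m[155:]=0;m[:,:220]=0;m[:,300:]=0
  cs=cv2.findContours(m,0,2)[0];c=max(cs,key=cv2.contourArea);r=cv2.minAreaRect(c);print('stick',v,r,ray("top",cv2.boxPoints(r),.028)[:,:2].round(4).tolist())
cv2.imwrite("pics/c2.png",np.vstack([cv2.resize(t[125:160,215:305],None,fx=8,fy=8,interpolation=2),cv2.resize(cv2.imread("pics/scene0.png")[210:245,240:330],None,fx=8,fy=8,interpolation=2)]))
P=np.array([.5341,-.357,.04]);u=np.array([.9654,-.2608,0]);v=np.array([-.2608,-.9654,0])
print(proj("top",[P+a*.06*u+b*.029*v for a,b in((1,1),(1,-1),(-1,-1),(-1,1))]).round(1).tolist())
E
```

```text
[7.85424616e-02 1.59275190e+02] 52 [[0.5437, 0.1211], [0.5311, -0.0297]] dir deg from +y 4.77035830145601
[8.33802269e-02 1.79667954e+02] 51 [[0.4761, 0.1199], [0.4631, -0.0299]] dir deg from +y 4.963755752048103
[[182.0, 246.2], [183.0, 245.7], [184.0, 245.8], [185.0, 245.8], [186.0, 245.7], [187.0, 245.6], [188.0, 245.6], [189.0, 245.6], [190.0, 245.5], [191.0, 245.2], [192.0, 245.2], [193.0, 245.0], [194.0, 244.9], [195.0, 244.8]]
(195, 210) [72, 71, 68, 66, 70, 86, 120, 162, 190, 200, 204, 216, 238, 242, 217, 188, 173, 173, 187, 205, 228, 244, 232, 204, 181, 173, 183, 199, 213, 232, 241, 225, 196, 178, 175, 186, 199, 215, 238, 246, 237, 232, 235, 242, 251, 253, 239, 202, 152, 109, 86, 79, 81, 83]
(212, 226) [69, 69, 69, 68, 71, 87, 120, 165, 201, 212, 214, 225, 243, 244, 223, 197, 184, 187, 198, 213, 229, 244, 241, 215, 193, 185, 192, 207, 220, 237, 246, 229, 203, 187, 185, 197, 212, 226, 243, 247, 239, 236, 243, 250, 254, 254, 243, 206, 155, 112, 86, 81, 83, 85]
(228, 242) [81, 80, 78, 75, 76, 89, 121, 168, 204, 216, 218, 224, 238, 246, 231, 204, 190, 190, 202, 215, 229, 245, 242, 217, 195, 187, 193, 208, 222, 237, 246, 232, 207, 192, 191, 202, 214, 223, 236, 239, 231, 229, 235, 241, 244, 245, 239, 213, 168, 124, 95, 84, 84, 85]
stick 120 ((256.0, 139.5), (29.0, 72.0), 90.0) [[0.7065, 0.0355], [0.7051, -0.1951], [0.6103, -0.1939], [0.6114, 0.0346]]
stick 150 ((260.4593811035156, 139.81507873535156), (63.11309814453125, 12.629636764526367), 1.0050859451293945) [[0.6387, 0.0068], [0.6801, 0.0063], [0.6753, -0.1951], [0.634, -0.1939]]
stick 180 ((252.9430694580078, 140.0246124267578), (48.480796813964844, 10.927593231201172), 3.1798300743103027) [[0.6434, 0.008], [0.6792, 0.0063], [0.6695, -0.1483], [0.6338, -0.1461]]
[[358.5, 160.9], [340.4, 156.2], [331.3, 192.8], [349.6, 197.6]]
```

View pics/c2.png

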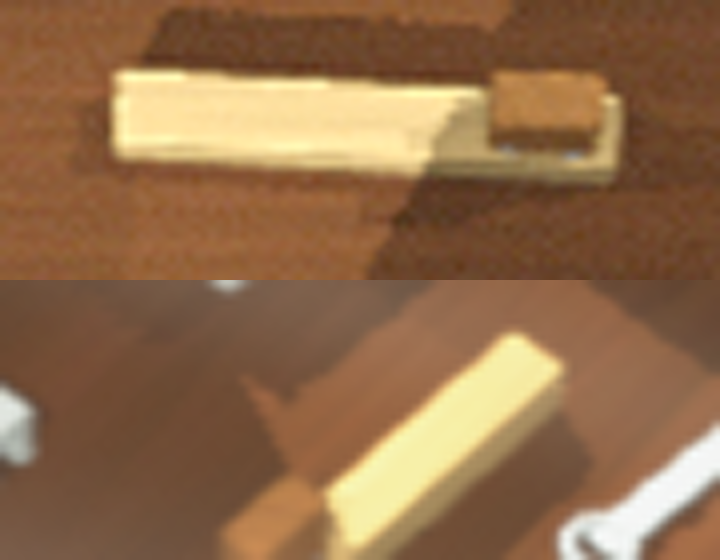

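```bash
python3 - <<'E'
from h import *
a=np.radians(4.85);d=np.array([np.sin(a),np.cos(a)]);n=np.array([-np.cos(a),np.sin(a)]) # cell x, y
kU=[7.85424616e-02,159.27519]
e=ray("top",[(216,np.polyval(kU,216))],.04)[0,:2];r=ray("top",[(216,np.polyval(kU,216)+9.95)],.054)[0,:2]
end=ray("top",[(245.4,189)],.04)[0,:2]
print('edge->centre n', (e-31e-3*n)@n, 'ribs', r@n,(e-31e-3*n), 'end along d',end@d, end@n)
c0=e@n+ -31e-3
f=lambda x,y:(215+(x+.5)/8-.5,125+(y+.5)/8-.5)
F,Rr=ray("top",[f(113,72),f(622,98)],.028)[:,:2];H=ray("top",[f(490,72),f(603,76),f(602,127),f(490,122)],.074)[:,:2]
s=F-Rr;print('stick up edge',F,Rr,np.linalg.norm(s),np.degrees(np.arctan2(s[0],s[1])),'handle',H.round(4).tolist(),H.mean(0))
S=lambda x,y:(240+(x+.5)/8-.5,210+(y-280+.5)/8-.5)
print('scene front corners',ray("scene",[S(512,334),S(563,368)],.028)[:,:2])
E
```

```text
edge->centre n -0.5626188276388285 ribs -0.49802345412700255 [0.5682855  0.04295701] end along d -0.004484760383778555 -0.49879132390493863
stick up edge [0.67810438 0.00739257] [ 0.66627158 -0.19561143] 0.20334856871491358 3.335910894300825 handle [[0.6647, -0.1416], [0.6629, -0.1853], [0.6426, -0.1846], [0.6449, -0.1415]] [ 0.65377962 -0.16325321]
scene front corners [[0.64715293 0.00309356]
 [0.67557988 0.00173402]]
```

Request:
arm_command([
  {"jaw":0,"dx":0},
], force=60)

```text
validation failed for argument at $.co...
```

Request:
arm_command([
  {"jaw":0,"dx":40,"dy":0,"dz":0,"wx":0,"wy":0,"wz":5},
  {"jaw":0,"dx":80,"dy":0,"dz":0,"wx":0,"wy":0,"wz":10},
  {"jaw":0,"dx":120,"dy":1,"dz":0,"wx":0,"wy":0,"wz":15},
  {"jaw":0,"dx":160,"dy":2,"dz":0,"wx":0,"wy":0,"wz":20},
  {"jaw":0,"dx":200,"dy":2,"dz":20,"wx":0,"wy":0,"wz":25},
  {"jaw":0,"dx":240,"dy":3,"dz":40,"wx":0,"wy":0,"wz":30},
  {"jaw":0,"dx":280,"dy":3,"dz":60,"wx":0,"wy":0,"wz":35},
  {"jaw":0,"dx":310,"dy":4,"dz":75,"wx":0,"wy":0,"wz":39},
  {"jaw":0,"dx":327,"dy":4,"dz":90,"wx":0,"wy":0,"wz":40.8},
  {"jaw":0,"dx":327,"dy":4,"dz":100,"wx":0,"wy":0,"wz":40.8},
  {"jaw":0,"dx":327,"dy":4,"dz":100,"wx":0,"wy":0,"wz":40.8},
  {"jaw":0,"dx":327,"dy":4,"dz":100,"wx":0,"wy":0,"wz":40.8},
], force=60)

```text
time: 1.3
position: [0.5336, -0.3585, 0.1314]
ee_rot: [0.991, -0.132, -0.0, 0.0]
wrist_force: [-0.0, -0.0, 0.6]
finger_gap: 0.0852
gripper_force: 0.0
```

Request:
arm_command([
  {"jaw":0,"dx":0,"dy":-1,"dz":40},
  {"jaw":0,"dx":0,"dy":-1,"dz":75},
  {"jaw":0,"dx":0,"dy":-1,"dz":100},
  {"jaw":0,"dx":0,"dy":-1,"dz":115},
  {"jaw":0,"dx":0,"dy":-1,"dz":122},
  {"jaw":0,"dx":0,"dy":-1,"dz":122},
  {"jaw":255,"dx":0,"dy":-1,"dz":122},
  {"jaw":255,"dx":0,"dy":-1,"dz":122},
  {"jaw":255,"dx":0,"dy":-1,"dz":122},
  {"jaw":255,"dx":0,"dy":-1,"dz":122},
  {"jaw":255,"dx":0,"dy":-1,"dz":122},
  {"jaw":255,"dx":0,"dy":-1,"dz":122},
])

```text
validation failed for argument at $.co...
```

Request:
arm_command([
  {"jaw":0,"dx":0,"dy":-1,"dz":40,"wx":0,"wy":0,"wz":0},
  {"jaw":0,"dx":0,"dy":-1,"dz":75,"wx":0,"wy":0,"wz":0},
  {"jaw":0,"dx":0,"dy":-1,"dz":100,"wx":0,"wy":0,"wz":0},
  {"jaw":0,"dx":0,"dy":-1,"dz":115,"wx":0,"wy":0,"wz":0},
  {"jaw":0,"dx":0,"dy":-1,"dz":122,"wx":0,"wy":0,"wz":0},
  {"jaw":0,"dx":0,"dy":-1,"dz":122,"wx":0,"wy":0,"wz":0},
  {"jaw":255,"dx":0,"dy":-1,"dz":122,"wx":0,"wy":0,"wz":0},
  {"jaw":255,"dx":0,"dy":-1,"dz":122,"wx":0,"wy":0,"wz":0},
  {"jaw":255,"dx":0,"dy":-1,"dz":122,"wx":0,"wy":0,"wz":0},
  {"jaw":255,"dx":0,"dy":-1,"dz":122,"wx":0,"wy":0,"wz":0},
  {"jaw":255,"dx":0,"dy":-1,"dz":122,"wx":0,"wy":0,"wz":0},
  {"jaw":255,"dx":0,"dy":-1,"dz":122,"wx":0,"wy":0,"wz":0},
], force=60)

```text
time: 2.5
position: [0.5364, -0.3577, 0.0119]
ee_rot: [0.991, -0.132, 0.002, 0.001]
wrist_force: [-0.3, -1.1, 6.6]
finger_gap: 0.0566
gripper_force: 68.2
```

Request:
arm_command([
  {"jaw":255,"dx":0,"dy":-1,"dz":-5,"wx":0,"wy":0,"wz":0},
  {"jaw":255,"dx":0,"dy":-1,"dz":-15,"wx":0,"wy":0,"wz":0},
  {"jaw":255,"dx":0,"dy":-1,"dz":-40,"wx":0,"wy":0,"wz":0},
  {"jaw":255,"dx":0,"dy":-1,"dz":-70,"wx":0,"wy":0,"wz":0},
  {"jaw":255,"dx":0,"dy":-1,"dz":-100,"wx":0,"wy":0,"wz":0},
  {"jaw":255,"dx":0,"dy":-1,"dz":-120,"wx":0,"wy":0,"wz":0},
  {"jaw":255,"dx":0,"dy":-1,"dz":-130,"wx":0,"wy":0,"wz":0},
  {"jaw":255,"dx":0,"dy":-1,"dz":-130,"wx":0,"wy":0,"wz":0},
  {"jaw":255,"dx":0,"dy":-1,"dz":-130,"wx":0,"wy":0,"wz":0},
], force=60)

```text
time: 3.4
position: [0.5345, -0.3554, 0.1377]
ee_rot: [0.991, -0.132, -0.001, -0.001]
wrist_force: [-0.5, 1.0, -4.0]
finger_gap: 0.0573
gripper_force: 67.3
```

Request:
arm_command([
  {"jaw":255,"dx":-3,"dy":-10,"dz":-3,"wx":0,"wy":0,"wz":-3},
  {"jaw":255,"dx":-10,"dy":-28,"dz":-8,"wx":0,"wy":0,"wz":-8},
  {"jaw":255,"dx":-18,"dy":-50,"dz":-12,"wx":0,"wy":0,"wz":-14},
  {"jaw":255,"dx":-26,"dy":-73,"dz":-16,"wx":0,"wy":0,"wz":-20},
  {"jaw":255,"dx":-34,"dy":-96,"dz":-20,"wx":0,"wy":0,"wz":-26},
  {"jaw":255,"dx":-42,"dy":-119,"dz":-20,"wx":0,"wy":0,"wz":-32},
  {"jaw":255,"dx":-50,"dy":-142,"dz":-20,"wx":0,"wy":0,"wz":-38},
  {"jaw":255,"dx":-58,"dy":-165,"dz":-20,"wx":0,"wy":0,"wz":-44},
  {"jaw":255,"dx":-64,"dy":-182,"dz":-20,"wx":0,"wy":0,"wz":-48},
  {"jaw":255,"dx":-66,"dy":-189,"dz":-20,"wx":0,"wy":0,"wz":-50},
  {"jaw":255,"dx":-66,"dy":-189,"dz":-20,"wx":0,"wy":0,"wz":-50},
], force=60)

```text
time: 4.5
position: [0.5202, -0.1552, 0.1578]
ee_rot: [0.954, 0.3, -0.001, -0.001]
wrist_force: [-0.2, -0.7, -3.7]
finger_gap: 0.057
gripper_force: 67.2
```

Request:
arm_command([
  {"jaw":255,"dx":5,"dy":-9,"dz":0,"wx":0,"wy":0,"wz":-3},
  {"jaw":255,"dx":15,"dy":-26,"dz":0,"wx":0,"wy":0,"wz":-8},
  {"jaw":255,"dx":27,"dy":-46,"dz":0,"wx":0,"wy":0,"wz":-14},
  {"jaw":255,"dx":39,"dy":-66,"dz":0,"wx":0,"wy":0,"wz":-20},
  {"jaw":255,"dx":51,"dy":-86,"dz":0,"wx":0,"wy":0,"wz":-26},
  {"jaw":255,"dx":63,"dy":-106,"dz":0,"wx":0,"wy":0,"wz":-32},
  {"jaw":255,"dx":75,"dy":-126,"dz":0,"wx":0,"wy":0,"wz":-38},
  {"jaw":255,"dx":87,"dy":-147,"dz":0,"wx":0,"wy":0,"wz":-44},
  {"jaw":255,"dx":97,"dy":-165,"dz":0,"wx":0,"wy":0,"wz":-48},
  {"jaw":255,"dx":102,"dy":-173,"dz":0,"wx":0,"wy":0,"wz":-50.2},
  {"jaw":255,"dx":102,"dy":-173,"dz":0,"wx":0,"wy":0,"wz":-50.2},
  {"jaw":255,"dx":102,"dy":-173,"dz":0,"wx":0,"wy":0,"wz":-50.2},
], force=60)

```text
time: 5.7
position: [0.5059, 0.043, 0.159]
ee_rot: [0.738, 0.675, -0.001, 0.0]
wrist_force: [0.2, 0.1, -4.1]
finger_gap: 0.0566
gripper_force: 67.2
```

Request:
arm_command([
  {"jaw":255,"dx":2,"dy":0,"dz":20,"wx":0,"wy":0,"wz":-0.2},
  {"jaw":255,"dx":2,"dy":0,"dz":45,"wx":0,"wy":0,"wz":-0.2},
  {"jaw":255,"dx":2,"dy":0,"dz":65,"wx":0,"wy":0,"wz":-0.2},
  {"jaw":255,"dx":2,"dy":0,"dz":80,"wx":0,"wy":0,"wz":-0.2},
  {"jaw":255,"dx":2,"dy":0,"dz":80,"wx":0,"wy":0,"wz":-0.2},
  {"jaw":255,"dx":2,"dy":0,"dz":80,"wx":0,"wy":0,"wz":-0.2},
], force=60)

```text
time: 6.3
position: [0.5061, 0.0451, 0.0795]
ee_rot: [0.736, 0.677, -0.0, 0.0]
wrist_force: [0.3, -0.4, -3.4]
finger_gap: 0.0571
gripper_force: 67.0
```

```bash
python3 - <<'E'
from h import *
s=read_camera("scene");t=read_camera("top");cv2.imwrite("pics/s1.png",s);cv2.imwrite("pics/t1.png",t)
f=lambda a,x,y,w,h,k:cv2.resize(a[y:y+h,x:x+w],None,fx=k,fy=k,interpolation=cv2.INTER_CUBIC)
cv2.imwrite("pics/c3.png",np.vstack([f(s,240,135,100,75,4)[:, :400],f(t,180,148,100,75,4)]).reshape(600,400,3))
st=sensors.read_state();print(st['position'],st['ee_rot'],st['time'])
E
```

```text
[0.50696726 0.04543603 0.08072822] [0.73612808 0.67684086 0.00087466 0.00106551] 6.4
```

View pics/c3.png

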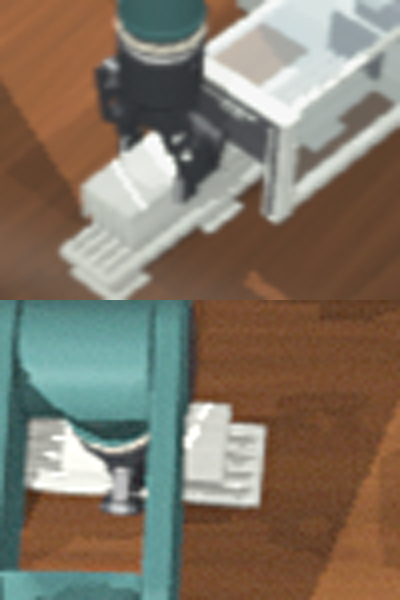

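The sink is held level over the bed and aligned with the ribs. Its rear end shows at crop (228,403)-(228,487). I'll check the lateral offset.

```bash
python3 - <<'E'
from h import *
g=cv2.cvtColor(cv2.imread("pics/t1.png"),cv2.COLOR_BGR2GRAY).astype(float)
a=np.radians(4.85);d=np.array([np.sin(a),np.cos(a)]);n=np.array([-np.cos(a),np.sin(a)])
for c in range(228,246):
    col=g[160:210,c];i=np.where(col>120)[0][0];r=160+i-(col[i]-120)/(col[i]-col[i-1]);P=ray("top",[(c,r)],.110 if c<238 else .04)[0,:2]
    print(c,round(r,2),(P@n).round(4),(P@d).round(4))
E
```

```text
228 173.14 -0.5317 0.0486
229 172.81 -0.5329 0.0457
230 172.89 -0.533 0.0427
231 172.96 -0.533 0.0397
232 172.79 -0.5337 0.0367
233 173.13 -0.5329 0.0337
234 173.25 -0.5328 0.0306
235 173.22 -0.5332 0.0277
236 173.3 -0.5331 0.0247
237 173.55 -0.5326 0.0216
238 178.13 -0.5312 0.0216
239 178.14 -0.5314 0.0184
240 178.19 -0.5315 0.0153
241 178.29 -0.5315 0.0121
242 178.29 -0.5317 0.009
243 178.37 -0.5317 0.0059
244 178.5 -0.5316 0.0027
245 178.56 -0.5316 -0.0004
```

Request:
arm_command([
  {"jaw":255,"dx":0,"dy":-3,"dz":4,"wx":0,"wy":0,"wz":0},
  {"jaw":255,"dx":0,"dy":-3,"dz":8,"wx":0,"wy":0,"wz":0},
  {"jaw":255,"dx":0,"dy":-3,"dz":11,"wx":0,"wy":0,"wz":0},
  {"jaw":255,"dx":0,"dy":-3,"dz":11,"wx":0,"wy":0,"wz":0},
], force=60)

```text
time: 6.8
position: [0.5023, 0.0463, 0.0676]
ee_rot: [0.736, 0.677, -0.001, -0.0]
wrist_force: [-0.8, 0.5, -4.1]
finger_gap: 0.0568
gripper_force: 67.2
```

```bash
python3 - <<'E'
from h import *
s=read_camera("scene");t=read_camera("top")
cv2.imwrite("pics/c4.png",cv2.resize(s[165:215,245:325],None,fx=10,fy=10,interpolation=2))
st=sensors.read_state();print(st['position'],st['wrist_force'])
a=np.radians(4.85);d=np.array([np.sin(a),np.cos(a)]);n=np.array([-np.cos(a),np.sin(a)])
g=cv2.cvtColor(t,cv2.COLOR_BGR2GRAY).astype(float)
for c in (230,232,234,236,240,243):
    col=g[160:210,c];i=np.where(col>150)[0][0];r=160+i-(col[i]-150)/(col[i]-col[i-1]);P=ray("top",[(c,r)],.099 if c<238 else .04)[0,:2]
    print(c,round(r,2),(P@n).round(4))
E
```

```text
[0.5027395  0.04635158 0.0681704 ] [-0.36319974 -0.45097932 -4.46136049]
230 175.21 -0.5279
232 175.41 -0.5278
234 175.58 -0.5277
236 175.71 -0.5278
240 178.47 -0.5306
243 178.67 -0.5307
```

View pics/c4.png

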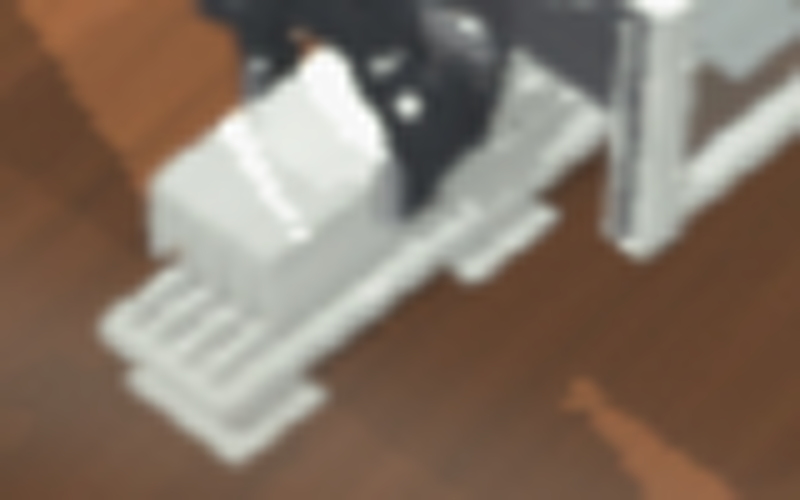

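The fins hang just above the ribs, and the camera puts the sink within about 1 mm of the bed's centre line. Lowering gently.

Request:
arm_command([
  {"jaw":255,"dx":0,"dy":0.7,"dz":2,"wx":0,"wy":0,"wz":0},
  {"jaw":255,"dx":0,"dy":0.7,"dz":4,"wx":0,"wy":0,"wz":0},
  {"jaw":255,"dx":0,"dy":0.7,"dz":6,"wx":0,"wy":0,"wz":0},
  {"jaw":255,"dx":0,"dy":0.7,"dz":8,"wx":0,"wy":0,"wz":0},
  {"jaw":255,"dx":0,"dy":0.7,"dz":8,"wx":0,"wy":0,"wz":0},
], force=60)

```text
time: 7.4
position: [0.5032, 0.0462, 0.0598]
ee_rot: [0.736, 0.677, -0.0, -0.0]
wrist_force: [-0.8, -0.7, -3.6]
finger_gap: 0.0569
gripper_force: 67.2
```

Request:
arm_command([
  {"jaw":255,"dx":0,"dy":0,"dz":2,"wx":0,"wy":0,"wz":0},
  {"jaw":255,"dx":0,"dy":0,"dz":4,"wx":0,"wy":0,"wz":0},
  {"jaw":255,"dx":0,"dy":0,"dz":6,"wx":0,"wy":0,"wz":0},
  {"jaw":255,"dx":0,"dy":0,"dz":8,"wx":0,"wy":0,"wz":0},
  {"jaw":255,"dx":0,"dy":0,"dz":8,"wx":0,"wy":0,"wz":0},
], force=60)

```text
time: 7.9
position: [0.5035, 0.0463, 0.0522]
ee_rot: [0.736, 0.677, -0.0, -0.0]
wrist_force: [0.6, 1.3, -3.3]
finger_gap: 0.0569
gripper_force: 67.2
```

Request:
arm_command([
  {"jaw":255,"dx":0,"dy":0,"dz":1,"wx":0,"wy":0,"wz":0},
  {"jaw":255,"dx":0,"dy":0,"dz":2,"wx":0,"wy":0,"wz":0},
  {"jaw":255,"dx":0,"dy":0,"dz":2,"wx":0,"wy":0,"wz":0},
], force=60)

```text
time: 8.2
position: [0.5036, 0.0461, 0.0519]
ee_rot: [0.736, 0.677, 0.0, 0.0]
wrist_force: [-3.3, -0.7, 5.0]
finger_gap: 0.0569
gripper_force: 68.2
```

Request:
arm_command([
  {"jaw":200,"dx":0,"dy":0,"dz":1,"wx":0,"wy":0,"wz":0},
  {"jaw":0,"dx":0,"dy":0,"dz":1,"wx":0,"wy":0,"wz":0},
  {"jaw":0,"dx":0,"dy":0,"dz":1,"wx":0,"wy":0,"wz":0},
  {"jaw":0,"dx":0,"dy":0,"dz":1,"wx":0,"wy":0,"wz":0},
  {"jaw":0,"dx":0,"dy":0,"dz":1,"wx":0,"wy":0,"wz":0},
  {"jaw":0,"dx":0,"dy":0,"dz":1,"wx":0,"wy":0,"wz":0},
  {"jaw":0,"dx":0,"dy":0,"dz":-20,"wx":0,"wy":0,"wz":0},
  {"jaw":0,"dx":0,"dy":0,"dz":-55,"wx":0,"wy":0,"wz":0},
  {"jaw":0,"dx":0,"dy":0,"dz":-95,"wx":0,"wy":0,"wz":0},
  {"jaw":0,"dx":0,"dy":0,"dz":-120,"wx":0,"wy":0,"wz":0},
  {"jaw":0,"dx":0,"dy":0,"dz":-120,"wx":0,"wy":0,"wz":0},
], force=60)

```text
time: 9.3
position: [0.5063, 0.0462, 0.1754]
ee_rot: [0.736, 0.677, 0.004, 0.004]
wrist_force: [1.0, 0.1, 0.6]
finger_gap: 0.0853
gripper_force: 0.0
```

Request:
arm_command([
  {"jaw":0,"dx":-20,"dy":16,"dz":0,"wx":0,"wy":0,"wz":0},
  {"jaw":0,"dx":-50,"dy":42,"dz":0,"wx":0,"wy":0,"wz":0},
  {"jaw":0,"dx":-85,"dy":70,"dz":0,"wx":0,"wy":0,"wz":0},
  {"jaw":0,"dx":-120,"dy":100,"dz":0,"wx":0,"wy":0,"wz":0},
  {"jaw":0,"dx":-155,"dy":130,"dz":0,"wx":0,"wy":0,"wz":-1},
  {"jaw":0,"dx":-180,"dy":150,"dz":10,"wx":0,"wy":0,"wz":-1.5},
  {"jaw":0,"dx":-196,"dy":163,"dz":30,"wx":0,"wy":0,"wz":-1.5},
  {"jaw":0,"dx":-196,"dy":163,"dz":60,"wx":0,"wy":0,"wz":-1.5},
  {"jaw":0,"dx":-196,"dy":163,"dz":60,"wx":0,"wy":0,"wz":-1.5},
], force=60)

```text
time: 10.2
position: [0.6461, -0.1621, 0.1023]
ee_rot: [0.727, 0.686, -0.003, -0.006]
wrist_force: [-1.2, -0.1, -1.2]
finger_gap: 0.0853
gripper_force: 0.0
```

```bash
python3 - <<'E'
from h import *
s=read_camera("scene");t=read_camera("top");cv2.imwrite("pics/t2.png",t)
f=lambda a,x,y,w,h,k:cv2.resize(a[y:y+h,x:x+w],None,fx=k,fy=k,interpolation=cv2.INTER_CUBIC)
cv2.imwrite("pics/c5.png",np.vstack([f(s,245,150,120,100,5)[:300],f(t,180,120,120,90,5)[:300]]))
st=sensors.read_state();print(st['position'],st['ee_rot'])
E
```

```text
[ 0.64867384 -0.16205019  0.10829668] [ 0.72678614  0.6868606  -0.00095604 -0.00187343]
```

View pics/c5.png

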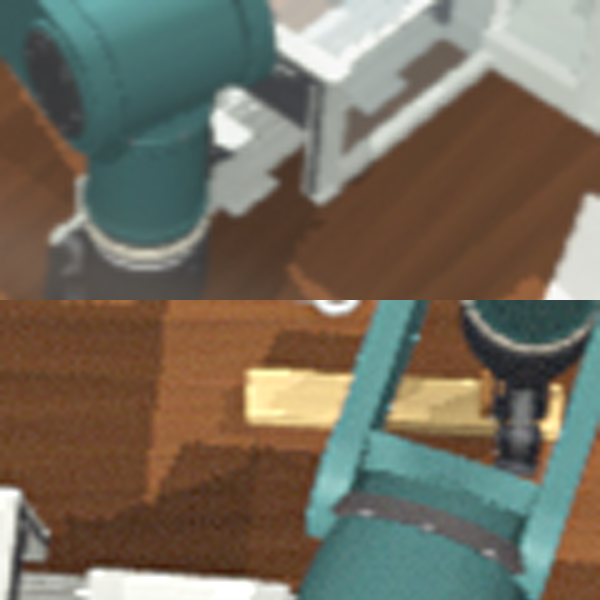

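The sink sits on the bed and the fingers straddle the stick's handle at crop (520,400). Descending to grip it.

Request:
arm_command([
  {"jaw":0,"dx":0,"dy":0,"dz":0,"wx":0,"wy":0,"wz":0},
  {"jaw":0,"dx":0,"dy":0,"dz":20,"wx":0,"wy":0,"wz":0},
  {"jaw":0,"dx":0,"dy":0,"dz":45,"wx":0,"wy":0,"wz":0},
  {"jaw":0,"dx":0,"dy":0,"dz":65,"wx":0,"wy":0,"wz":0},
  {"jaw":0,"dx":0,"dy":0,"dz":80,"wx":0,"wy":0,"wz":0},
  {"jaw":0,"dx":0,"dy":0,"dz":80,"wx":0,"wy":0,"wz":0},
  {"jaw":0,"dx":0,"dy":0,"dz":80,"wx":0,"wy":0,"wz":0},
], force=60)

```text
time: 11.0
position: [0.6505, -0.1626, 0.0317]
ee_rot: [0.727, 0.687, 0.0, 0.001]
wrist_force: [0.0, 0.2, 0.2]
finger_gap: 0.0854
gripper_force: 0.0
```

Request:
arm_command([
  {"jaw":255,"dx":0,"dy":0,"dz":-2,"wx":0,"wy":0,"wz":0},
  {"jaw":255,"dx":0,"dy":0,"dz":-2,"wx":0,"wy":0,"wz":0},
  {"jaw":255,"dx":0,"dy":0,"dz":-2,"wx":0,"wy":0,"wz":0},
  {"jaw":255,"dx":0,"dy":0,"dz":-2,"wx":0,"wy":0,"wz":0},
  {"jaw":255,"dx":0,"dy":0,"dz":-2,"wx":0,"wy":0,"wz":0},
  {"jaw":255,"dx":0,"dy":0,"dz":-2,"wx":0,"wy":0,"wz":0},
  {"jaw":255,"dx":0,"dy":0,"dz":-2,"wx":0,"wy":0,"wz":0},
  {"jaw":255,"dx":0,"dy":0,"dz":-2,"wx":0,"wy":0,"wz":0},
  {"jaw":255,"dx":0,"dy":0,"dz":-2,"wx":0,"wy":0,"wz":0},
  {"jaw":255,"dx":0,"dy":0,"dz":-2,"wx":0,"wy":0,"wz":0},
], force=90)

```text
time: 12.0
position: [0.6501, -0.1627, 0.0329]
ee_rot: [0.727, 0.687, 0.0, 0.0]
wrist_force: [0.1, 0.1, 5.4]
finger_gap: 0.0232
gripper_force: 87.8
```

Request:
arm_command([
  {"jaw":255,"dx":0,"dy":0,"dz":-10,"wx":0,"wy":0,"wz":0},
  {"jaw":255,"dx":0,"dy":0,"dz":-35,"wx":0,"wy":0,"wz":0},
  {"jaw":255,"dx":0,"dy":0,"dz":-70,"wx":0,"wy":0,"wz":0},
  {"jaw":255,"dx":0,"dy":0,"dz":-100,"wx":0,"wy":0,"wz":0},
  {"jaw":255,"dx":-5,"dy":-10,"dz":-107,"wx":0,"wy":0,"wz":0},
  {"jaw":255,"dx":-18,"dy":-40,"dz":-107,"wx":0,"wy":0,"wz":0.5},
  {"jaw":255,"dx":-34,"dy":-73,"dz":-107,"wx":0,"wy":0,"wz":1},
  {"jaw":255,"dx":-50,"dy":-106,"dz":-107,"wx":0,"wy":0,"wz":1.6},
  {"jaw":255,"dx":-66,"dy":-139,"dz":-107,"wx":0,"wy":0,"wz":1.6},
  {"jaw":255,"dx":-78,"dy":-166,"dz":-107,"wx":0,"wy":0,"wz":1.6},
  {"jaw":255,"dx":-78,"dy":-166,"dz":-107,"wx":0,"wy":0,"wz":1.6},
  {"jaw":255,"dx":-78,"dy":-166,"dz":-107,"wx":0,"wy":0,"wz":1.6},
], force=90)

```text
time: 13.2
position: [0.4782, -0.2309, 0.1379]
ee_rot: [0.737, 0.676, -0.0, -0.001]
wrist_force: [-0.2, 0.1, -1.6]
finger_gap: 0.0231
gripper_force: 88.7
```

```bash
python3 - <<'E'
from h import *
s=read_camera("scene");t=read_camera("top");cv2.imwrite("pics/t3.png",t);cv2.imwrite("pics/s3.png",s)
f=lambda a,x,y,w,h,k:cv2.resize(a[y:y+h,x:x+w],None,fx=k,fy=k,interpolation=cv2.INTER_CUBIC)
cv2.imwrite("pics/c6.png",np.vstack([f(s,200,140,150,75,4),f(t,180,150,150,75,4)]))
st=sensors.read_state();print(st['position'],st['ee_rot'],st['wrist_force'])
a=np.radians(4.85);d=np.array([np.sin(a),np.cos(a)]);p=st['position'][:2];n=np.array([-d[1],d[0]]);print(p@d,p@n)
E
```

```text
[ 0.47961304 -0.23062754  0.13845506] [ 7.36251256e-01  6.76708031e-01 -2.62109330e-05 -5.73232146e-04] [-0.74050236  0.9659621  -1.88211998]
-0.18925172202478519 -0.4973947289732593
```

View pics/c6.png

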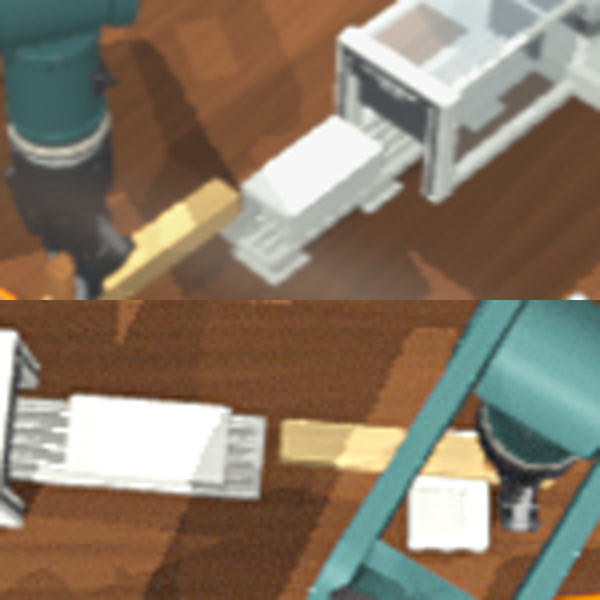

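The sink is seated on the bed, level and between the ribs, with the flap shut. The stick is level and in line, its front at top crop (282,440). Lowering it and starting the push.

Request:
arm_command([
  {"jaw":255,"dx":0,"dy":0,"dz":20,"wx":0,"wy":0,"wz":0},
  {"jaw":255,"dx":0,"dy":0,"dz":38,"wx":0,"wy":0,"wz":0},
  {"jaw":255,"dx":0,"dy":0,"dz":47,"wx":0,"wy":0,"wz":0},
  {"jaw":255,"dx":0,"dy":0,"dz":47,"wx":0,"wy":0,"wz":0},
  {"jaw":255,"dx":6,"dy":0,"dz":47,"wx":0,"wy":0,"wz":0},
  {"jaw":255,"dx":14,"dy":0,"dz":47,"wx":0,"wy":0,"wz":0},
  {"jaw":255,"dx":22,"dy":0,"dz":47,"wx":0,"wy":0,"wz":0},
  {"jaw":255,"dx":30,"dy":0,"dz":47,"wx":0,"wy":0,"wz":0},
  {"jaw":255,"dx":36,"dy":0,"dz":47,"wx":0,"wy":0,"wz":0},
  {"jaw":255,"dx":36,"dy":0,"dz":47,"wx":0,"wy":0,"wz":0},
], force=90)

```text
time: 14.3
position: [0.4828, -0.1942, 0.0925]
ee_rot: [0.736, 0.677, 0.0, 0.0]
wrist_force: [-0.5, -0.0, -1.8]
finger_gap: 0.0229
gripper_force: 88.7
```

Request:
arm_command([
  {"jaw":255,"dx":5,"dy":0,"dz":2,"wx":0,"wy":0,"wz":0},
  {"jaw":255,"dx":10,"dy":0,"dz":2,"wx":0,"wy":0,"wz":0},
  {"jaw":255,"dx":16,"dy":0,"dz":2,"wx":0,"wy":0,"wz":0},
  {"jaw":255,"dx":23,"dy":0,"dz":2,"wx":0,"wy":0,"wz":0},
  {"jaw":255,"dx":31,"dy":0,"dz":2,"wx":0,"wy":0,"wz":0},
  {"jaw":255,"dx":39,"dy":0,"dz":2,"wx":0,"wy":0,"wz":0},
  {"jaw":255,"dx":47,"dy":0,"dz":2,"wx":0,"wy":0,"wz":0},
  {"jaw":255,"dx":55,"dy":0,"dz":2,"wx":0,"wy":0,"wz":0},
  {"jaw":255,"dx":63,"dy":0,"dz":2,"wx":0,"wy":0,"wz":0},
  {"jaw":255,"dx":71,"dy":0,"dz":2,"wx":0,"wy":0,"wz":0},
  {"jaw":255,"dx":77,"dy":0,"dz":2,"wx":0,"wy":0,"wz":0},
  {"jaw":255,"dx":80,"dy":0,"dz":2,"wx":0,"wy":0,"wz":0},
], force=90)

```text
time: 15.5
position: [0.4897, -0.1166, 0.091]
ee_rot: [0.736, 0.677, -0.001, 0.002]
wrist_force: [-0.4, -8.0, -1.6]
finger_gap: 0.0233
gripper_force: 88.8
```

Request:
arm_command([
  {"jaw":255,"dx":8,"dy":0,"dz":0,"wx":0,"wy":0,"wz":0},
  {"jaw":255,"dx":16,"dy":0,"dz":0,"wx":0,"wy":0,"wz":0},
  {"jaw":255,"dx":24,"dy":0,"dz":0,"wx":0,"wy":0,"wz":0},
  {"jaw":255,"dx":32,"dy":0,"dz":0,"wx":0,"wy":0,"wz":0},
  {"jaw":255,"dx":40,"dy":0,"dz":0,"wx":0,"wy":0,"wz":0},
  {"jaw":255,"dx":48,"dy":0,"dz":0,"wx":0,"wy":0,"wz":0},
  {"jaw":255,"dx":56,"dy":0,"dz":0,"wx":0,"wy":0,"wz":0},
  {"jaw":255,"dx":64,"dy":0,"dz":0,"wx":0,"wy":0,"wz":0},
  {"jaw":255,"dx":72,"dy":0,"dz":0,"wx":0,"wy":0,"wz":0},
  {"jaw":255,"dx":80,"dy":0,"dz":0,"wx":0,"wy":0,"wz":0},
  {"jaw":255,"dx":86,"dy":0,"dz":0,"wx":0,"wy":0,"wz":0},
  {"jaw":255,"dx":90,"dy":0,"dz":0,"wx":0,"wy":0,"wz":0},
], force=90)

```text
time: 16.7
position: [0.4969, -0.0262, 0.0906]
ee_rot: [0.736, 0.677, -0.001, 0.001]
wrist_force: [-1.2, -5.9, -0.9]
finger_gap: 0.023
gripper_force: 88.9
```

Request:
arm_command([
  {"jaw":255,"dx":6,"dy":0,"dz":0,"wx":0,"wy":0,"wz":0},
  {"jaw":255,"dx":12,"dy":0,"dz":0,"wx":0,"wy":0,"wz":0},
  {"jaw":255,"dx":18,"dy":0,"dz":0,"wx":0,"wy":0,"wz":0},
  {"jaw":255,"dx":24,"dy":0,"dz":0,"wx":0,"wy":0,"wz":0},
  {"jaw":255,"dx":29,"dy":0,"dz":0,"wx":0,"wy":0,"wz":0},
  {"jaw":255,"dx":33,"dy":0,"dz":0,"wx":0,"wy":0,"wz":0},
  {"jaw":255,"dx":37,"dy":0,"dz":0,"wx":0,"wy":0,"wz":0},
  {"jaw":255,"dx":40,"dy":0,"dz":0,"wx":0,"wy":0,"wz":0},
  {"jaw":255,"dx":42,"dy":0,"dz":0,"wx":0,"wy":0,"wz":0},
], force=90)

```text
time: 17.6
position: [0.5, 0.0149, 0.0901]
ee_rot: [0.736, 0.677, -0.002, 0.001]
wrist_force: [-1.1, -6.4, -1.8]
finger_gap: 0.0227
gripper_force: 88.7
```

Request:
arm_command([
  {"jaw":255,"dx":2,"dy":0,"dz":0,"wx":0,"wy":0,"wz":0},
  {"jaw":255,"dx":4,"dy":0,"dz":0,"wx":0,"wy":0,"wz":0},
  {"jaw":255,"dx":6,"dy":0,"dz":0,"wx":0,"wy":0,"wz":0},
  {"jaw":255,"dx":8,"dy":0,"dz":0,"wx":0,"wy":0,"wz":0},
  {"jaw":255,"dx":9,"dy":0,"dz":0,"wx":0,"wy":0,"wz":0},
  {"jaw":255,"dx":10,"dy":0,"dz":0,"wx":0,"wy":0,"wz":0},
], force=90)

```text
time: 18.2
position: [0.5008, 0.0258, 0.0898]
ee_rot: [0.736, 0.677, -0.001, -0.0]
wrist_force: [-1.0, -4.5, -3.9]
finger_gap: 0.0234
gripper_force: 88.5
```

Request:
arm_command([
  {"jaw":255,"dx":1,"dy":0,"dz":0,"wx":0,"wy":0,"wz":0},
  {"jaw":255,"dx":2,"dy":0,"dz":0,"wx":0,"wy":0,"wz":0},
  {"jaw":255,"dx":3,"dy":0,"dz":0,"wx":0,"wy":0,"wz":0},
  {"jaw":255,"dx":4,"dy":0,"dz":0,"wx":0,"wy":0,"wz":0},
], force=90)

```text
time: 18.6
position: [0.5014, 0.0301, 0.0899]
ee_rot: [0.736, 0.677, -0.0, -0.0]
wrist_force: [-0.9, -3.9, -5.1]
finger_gap: 0.0231
gripper_force: 88.4
```

Request:
arm_command([
  {"jaw":255,"dx":1,"dy":0,"dz":0,"wx":0,"wy":0,"wz":0},
  {"jaw":255,"dx":2,"dy":0,"dz":0,"wx":0,"wy":0,"wz":0},
  {"jaw":255,"dx":3,"dy":0,"dz":0,"wx":0,"wy":0,"wz":0},
  {"jaw":255,"dx":4,"dy":0,"dz":0,"wx":0,"wy":0,"wz":0},
], force=90)

```text
time: 19.0
position: [0.5019, 0.0317, 0.0906]
ee_rot: [0.736, 0.677, -0.002, 0.002]
wrist_force: [-2.2, -11.0, -2.7]
finger_gap: 0.0231
gripper_force: 88.5
```

Request:
arm_command([
  {"jaw":255,"dx":1,"dy":0,"dz":0,"wx":0,"wy":0,"wz":0},
  {"jaw":255,"dx":2,"dy":0,"dz":0,"wx":0,"wy":0,"wz":0},
  {"jaw":255,"dx":2,"dy":0,"dz":0,"wx":0,"wy":0,"wz":0},
], force=90)

```text
time: 19.3
position: [0.5021, 0.0318, 0.0911]
ee_rot: [0.736, 0.676, -0.003, 0.003]
wrist_force: [-3.0, -14.7, -1.1]
finger_gap: 0.0228
gripper_force: 88.8
```

```bash
python3 - <<'E'
from h import *
s=read_camera("scene");t=read_camera("top");cv2.imwrite("pics/t4.png",t)
f=lambda a,x,y,w,h,k:cv2.resize(a[y:y+h,x:x+w],None,fx=k,fy=k,interpolation=cv2.INTER_CUBIC)
cv2.imwrite("pics/c7.png",np.vstack([f(s,260,90,140,75,4),f(t,100,150,140,75,4)]))
st=sensors.read_state();print(st['position'],st['ee_rot'],st['wrist_force'])
E
```

```text
[0.50205856 0.03178578 0.0910946 ] [ 0.73655257  0.67636572 -0.00320083  0.00307874] [ -3.38243548 -14.26318799  -1.3261756 ]
```

View pics/c7.png

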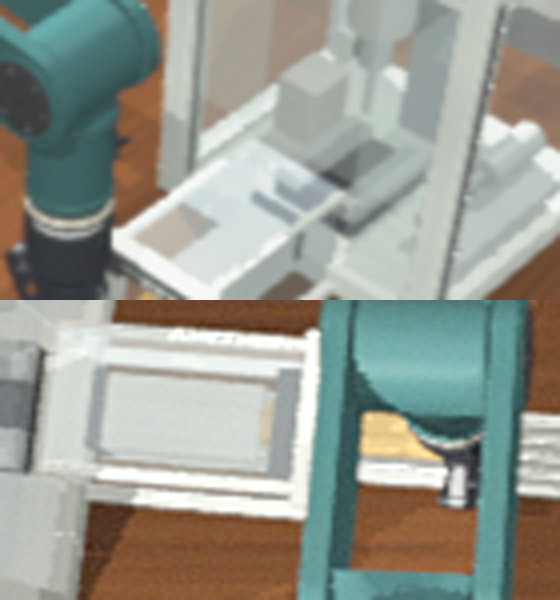

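The sink is against the stop plate (stop at crop (97,410), sink starting at (105,410)), with the stick behind it. The push force rose to 14 N without further motion, so it is home. Drawing the stick back.

Request:
arm_command([
  {"jaw":255,"dx":-5,"dy":0,"dz":0,"wx":0,"wy":0,"wz":0},
  {"jaw":255,"dx":-15,"dy":0,"dz":0,"wx":0,"wy":0,"wz":0},
  {"jaw":255,"dx":-28,"dy":0,"dz":0,"wx":0,"wy":0,"wz":0},
  {"jaw":255,"dx":-42,"dy":0,"dz":0,"wx":0,"wy":0,"wz":0},
  {"jaw":255,"dx":-56,"dy":0,"dz":0,"wx":0,"wy":0,"wz":0},
  {"jaw":255,"dx":-70,"dy":0,"dz":0,"wx":0,"wy":0,"wz":0},
  {"jaw":255,"dx":-85,"dy":0,"dz":0,"wx":0,"wy":0,"wz":0},
  {"jaw":255,"dx":-100,"dy":0,"dz":0,"wx":0,"wy":0,"wz":0},
  {"jaw":255,"dx":-120,"dy":0,"dz":0,"wx":0,"wy":0,"wz":0},
  {"jaw":255,"dx":-140,"dy":0,"dz":0,"wx":0,"wy":0,"wz":0},
  {"jaw":255,"dx":-155,"dy":0,"dz":-5,"wx":0,"wy":0,"wz":0},
  {"jaw":255,"dx":-155,"dy":0,"dz":-25,"wx":0,"wy":0,"wz":0},
], force=90)

```text
time: 20.6
position: [0.4878, -0.1202, 0.1142]
ee_rot: [0.737, 0.675, -0.001, -0.002]
wrist_force: [-0.1, -0.0, -1.3]
finger_gap: 0.0229
gripper_force: 88.9
```

Request:
arm_command([
  {"jaw":255,"dx":-2,"dy":10,"dz":-10,"wx":0,"wy":0,"wz":0},
  {"jaw":255,"dx":-8,"dy":40,"dz":-10,"wx":0,"wy":0,"wz":-0.5},
  {"jaw":255,"dx":-14,"dy":75,"dz":-10,"wx":0,"wy":0,"wz":-1},
  {"jaw":255,"dx":-20,"dy":110,"dz":-10,"wx":0,"wy":0,"wz":-1.5},
  {"jaw":255,"dx":-26,"dy":142,"dz":-5,"wx":0,"wy":0,"wz":-1.5},
  {"jaw":255,"dx":-29,"dy":160,"dz":10,"wx":0,"wy":0,"wz":-1.5},
  {"jaw":255,"dx":-29,"dy":165,"dz":35,"wx":0,"wy":0,"wz":-1.5},
  {"jaw":255,"dx":-29,"dy":165,"dz":60,"wx":0,"wy":0,"wz":-1.5},
  {"jaw":255,"dx":-29,"dy":165,"dz":70,"wx":0,"wy":0,"wz":-1.5},
  {"jaw":255,"dx":-29,"dy":165,"dz":70,"wx":0,"wy":0,"wz":-1.5},
  {"jaw":255,"dx":-29,"dy":165,"dz":70,"wx":0,"wy":0,"wz":-1.5},
], force=90)

```text
time: 21.7
position: [0.6518, -0.1617, 0.0468]
ee_rot: [0.728, 0.686, 0.001, 0.001]
wrist_force: [-0.2, 0.6, -1.1]
finger_gap: 0.0229
gripper_force: 88.9
```

Lowering the last 13 mm or so, watching the force.

Request:
arm_command([
  {"jaw":255,"dx":0,"dy":0,"dz":4,"wx":0,"wy":0,"wz":0},
  {"jaw":255,"dx":0,"dy":0,"dz":8,"wx":0,"wy":0,"wz":0},
  {"jaw":255,"dx":0,"dy":0,"dz":11,"wx":0,"wy":0,"wz":0},
  {"jaw":255,"dx":0,"dy":0,"dz":13,"wx":0,"wy":0,"wz":0},
  {"jaw":255,"dx":0,"dy":0,"dz":13,"wx":0,"wy":0,"wz":0},
], force=90)

```text
time: 22.2
position: [0.6512, -0.1613, 0.0329]
ee_rot: [0.727, 0.686, 0.0, 0.0]
wrist_force: [-0.9, 0.5, 0.6]
finger_gap: 0.0233
gripper_force: 89.1
```

Request:
arm_command([
  {"jaw":255,"dx":0,"dy":0,"dz":1,"wx":0,"wy":0,"wz":0},
  {"jaw":150,"dx":0,"dy":0,"dz":1,"wx":0,"wy":0,"wz":0},
  {"jaw":0,"dx":0,"dy":0,"dz":1,"wx":0,"wy":0,"wz":0},
  {"jaw":0,"dx":0,"dy":0,"dz":0,"wx":0,"wy":0,"wz":0},
  {"jaw":0,"dx":0,"dy":0,"dz":0,"wx":0,"wy":0,"wz":0},
  {"jaw":0,"dx":0,"dy":0,"dz":0,"wx":0,"wy":0,"wz":0},
  {"jaw":0,"dx":0,"dy":0,"dz":-15,"wx":0,"wy":0,"wz":0},
  {"jaw":0,"dx":0,"dy":0,"dz":-45,"wx":0,"wy":0,"wz":0},
  {"jaw":0,"dx":0,"dy":0,"dz":-90,"wx":0,"wy":0,"wz":0},
  {"jaw":0,"dx":0,"dy":0,"dz":-130,"wx":0,"wy":0,"wz":0},
  {"jaw":0,"dx":-40,"dy":-30,"dz":-150,"wx":0,"wy":0,"wz":0},
  {"jaw":0,"dx":-60,"dy":-60,"dz":-150,"wx":0,"wy":0,"wz":0},
], force=60)

```text
time: 23.4
position: [0.5897, -0.2198, 0.1889]
ee_rot: [0.727, 0.687, 0.002, 0.006]
wrist_force: [0.5, -0.6, -0.5]
finger_gap: 0.0856
gripper_force: 0.0
```

Request:
arm_command([
  {"jaw":0,"dx":-40,"dy":-20,"dz":0,"wx":0,"wy":0,"wz":0},
  {"jaw":0,"dx":-80,"dy":-40,"dz":0,"wx":0,"wy":0,"wz":0},
  {"jaw":0,"dx":-120,"dy":-60,"dz":0,"wx":0,"wy":0,"wz":0},
  {"jaw":0,"dx":-120,"dy":-60,"dz":0,"wx":0,"wy":0,"wz":0},
  {"jaw":0,"dx":-120,"dy":-60,"dz":0,"wx":0,"wy":0,"wz":0},
], force=60)

```text
time: 23.9
position: [0.5205, -0.3349, 0.1835]
ee_rot: [0.728, 0.685, 0.0, 0.001]
wrist_force: [-0.1, -0.2, -0.2]
finger_gap: 0.0853
gripper_force: 0.0
```

```bash
python3 - <<'E'
from h import *
s=read_camera("scene");t=read_camera("top")
f=lambda a,x,y,w,h,k:cv2.resize(a[y:y+h,x:x+w],None,fx=k,fy=k,interpolation=cv2.INTER_CUBIC)
cv2.imwrite("pics/c8.png",np.vstack([f(s,230,110,180,75*2,3)[:340],f(t,110,120,180,85,3)]))
st=sensors.read_state();print(st['position'],st['wrist_force'],st['time'])
E
```

```text
[ 0.52144806 -0.33325331  0.18310797] [ 0.41036338  0.27259741 -0.59224467] 24.0
```

View pics/c8.png

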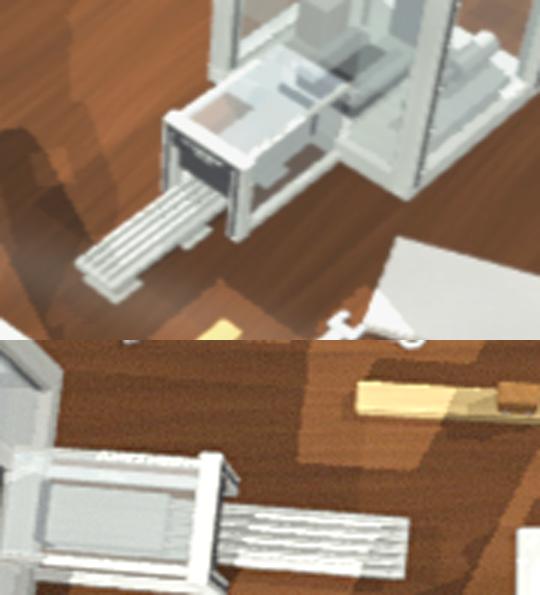

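The flap hangs shut at crop (205,165). The sink is home against the stop at (45-165,520), and the stick lies flat with its handle up at (515,395).

```bash
python3 -c "
from plant import ctrl
print(ctrl.hand_in())"
```

```text
the job is handed in; nothing more can be done
None
```

I loaded the five-finned heat sink, pushed it home against the stop, returned the push stick flat on the bench with its handle up, and handed the job in at about 24 s; the last pictures show the flap shut, but the hand-in returned no verdict.

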